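Open the click-dial key cabinet

TASK

Unlock the small grey key cabinet on the counter and fold its front door all the way down so that it lies level and open. The bolt lets the door go only when the dial on top stands five clicks clockwise from its anticlockwise end stop; the knob has slipped on its shaft, so its white pointer and the tick marks cannot be trusted; the clicks have to be counted from the stop, which is found by feel. Do not disturb the calculator.

Things in the scene. Friction and masses are not known exactly. Their poses are not given: they have to be found in the camera images.
- key_cabinet: fixed grey steel key cabinet, 150 (x) x 180 (y) x 125 mm high; cannot be shifted. Origin: centre of its underside; its x axis points from the door to the back, y to the left seen from the front, z up. The outer face of the shut door is at x = -75 mm; the flat top at z = 125 mm carries the dial.
- dial_grip (a point): point on the vertical axis of the round black fluted dial knob on the cabinet's top, at the height to grip: x = -15, y = 0, z = 146.5 mm in the cabinet's frame. Knob 44 mm across, from z = 130 to 161 mm, on a skirt 56 mm across from 126 to 130 mm. The point turns with the knob; its x axis is the white pointer, whose direction at the stop varies by up to 35 degrees.
- dial_axis (a point): fixed point on the dial's axis on the cabinet's top (z = 125 mm). The dial: end stop (0) and 8 clicks clockwise from it, 30 degrees each; starts 1 to 4 clicks from the stop. A click resists with 0.25 N m, then helps; let go between clicks it snaps to one. 100 N of grip holds 1 N m. At the stop the resistance rises steeply past 0.6 N m; above 2.5 N m the knob slips on its shaft, else it turns with the clicks.
- door_handle (a point): middle of the door's pull bar: round steel bar 10 mm thick, 90 mm long, level along the cabinet's y, 32 mm in front of the door's face (27 mm free behind it); when shut 95 mm above the counter, 30 mm below the cabinet's top. Can be pinched from above, one finger behind the bar. The point turns with the door.
- door_hinge (a point): middle of the door's hinge axis, which is the outer lower edge of the door: x = -75, z = 43 mm in the cabinet's frame, axis along the cabinet's y. With the door shut the handle bar is 52 mm above and 32 mm in front of it.
- cabinet_door (a joint): angle of the drop-down door, rad: 0 shut (upright), 1.57 fully down (level, towards the robot). Door 178 mm wide, 71 mm high, 12 mm thick, 0.3 kg. Bolted it gives only about 0.07 rad; it is free with the dial at rest on the fifth click. Beyond about 0.5 rad the released door sinks slowly (about 2 s) to level by its own weight.
- calculator: loose grey desk calculator, 116x67x15 mm, a bystander left of the cabinet; origin at the centre of its underside.

How it is judged:
By the outcome, as a careful person would: the job done as asked, in the order asked, and still so for the second after the job is handed in, with the robot touching nothing.
It also fails if it takes over 72 s, if anything falls off the work surface, if the arm or the gripper's body presses on something with over 40 N, if the wrist force passes 120 N, or if a joint passes its speed limit or range.

ROBOT

A 6-joint arm with a two-finger parallel gripper is mounted at the origin on a cart in front of the work surface, level with it; the furniture and walls round the work are solid. World frame = base frame: x ahead of the robot, y to its left, z up, the work surface at z = 0. Lengths are in m, angles in rad, forces in N, time in s.
With the tool pointing down it reaches from about 0.375 to 0.9 m from the base axis. Payload 3.1 kg.
Tool frame: the origin (TCP) lies midway between the tips of the shut fingers; the grasp point (between the pads) lies 19 mm behind it; z points along the fingers, y is the direction in which the jaws open and shut (so a half turn about z gives the same grasp; the last joint's range is limited). The gripper opens to 85 mm and grips with 20 to 120 N. Pads are 22 mm wide; open, the fingers measure 114 mm over their backs; the gripper's body (76 mm by 85 mm) begins 54 mm behind the grasp point. The pads swing forward as they close: fully open they stand 13 mm farther back than shut.
Start: joints at [1.01, 0.527, 1.433, -0, 1.181, -0.178], TCP at [0.233, 0.58, 0.207] pointing down, gripper open.
Joint ranges: [-3.08, 3.08], [-0.75, 2.2], [0.22, 2.44], [-1.43, 4.57], [0, 2.65], [-2.85, 2.85]. Speed limits (rad/s): [2.79, 2.79, 3.14, 3.14, 3.14, 3.14].

INTERFACE

Orientations are given as a unit quaternion [x, y, z, w].
In Python, from station import manip gives the robot as it stands. The module is installed in compiled form; this text tells all that it offers.
- The arm moves only by the tool drive_tool, never from a script. Its argument "deltas" is one flat list of numbers, 4 for each row, row after row: the shift along the tool's x, y, z in cm, then the turn about the tool's z in degrees. A call has 1 to 12 rows; each row is the pose to reach, as a shift and turn from the pose measured when the call began, along the tool's axes at that moment; what a row does not reach only later rows make up. A row lasts 1/10 s, in which the tool goes at most 50 mm and 8.59 degrees, less where a joint would pass 70% of its speed; a pose out of reach is approached as far as the arm can. A call with a gripper value outside its range is refused whole. "hand" is the finger opening in cm, from 0 to 8.54, set as the call begins (left out, the last holds). The fingers move at their own pace and stop on an object; "squeeze" is the grip in N (left out, the last holds). Time passes only in rows, so rows that repeat a pose let the fingers close. It gives the time, the measured TCP pose, the force and the opening at its end, in the units of the state.
- manip.sense(): the state, without advancing time (a new reading comes with each control period).
- manip.snapshot(name): name is "side" or "top" or "wrist"; returns a dict with "frame" (384x512x3 uint8, red, green, blue), "depth" (384x512 float32, m along the optical axis (not along the pixel's ray), 0 where there is no reading), "fx", "fy", "cx", "cy" (pixels), "R" (3x3) and "t" (3): a world point X has camera coordinates R X + t. Camera axes: x right, y down, z forward; pixel columns grow to the right and rows downward; lengths in m; the calibration is good to about 2 mm. The wrist camera is an equidistant fisheye: a pixel r from the principal point sees the ray r / f radians off the axis. A picture is of the moment at which its call begins.
- manip.sign_off(): hands the job in, once; it reports no verdict.
The state is a dict: "t": time; "q": joint angles; "qd": joint speeds; "tau": joint torques, N m; "tcp_pos": TCP position; "tool_rot": TCP orientation; "force": force on the tool from outside, world axes, zero at the start; "ft_torque": the same for the moment, N m; "finger_gap": opening from 0.0 (shut) to 1.0 (fully open).
Only numpy, scipy, OpenCV 4.12 (cv2) and the standard library are available. Lean on these libraries where they do the work, as an engineer would, in place of code of your own. Each camera call takes 0.05 s, during which the arm holds its last target.

## Working session

There is one attempt and no reset: what is moved stays moved. The work goes in short steps, Python scripts to look and compute and a tool call to move; the robot and the scene stay as the last step left them, time stands still between calls to the robot, and variables do not carry over. Pictures are saved under pics/ and viewed, and the job is handed in when it is done.

Besides the shell and the picture viewer there is one more tool, called after "Call:" by a JSON object that holds its "api" and its "payload". drive_tool: Moves the arm, as the interface text tells. Its arguments: {"type":"object","properties":{"deltas":{"type":"array"},"hand":{"type":"number"},"squeeze":{"type":"number"}},"required":["deltas"]}

```bash
mkdir -p pics; python3 - <<'E'
from station import manip
import cv2
s=manip.sense(); print({k:s[k] for k in s})
for n in ("side","top","wrist"):
    d=manip.snapshot(n); cv2.imwrite(f"pics/{n}0.png",d["frame"][:,:,::-1])
    print(n,d["fx"],d["fy"],d["cx"],d["cy"],d["R"],d["t"])
    import numpy as np; np.savez(f"{n}0.npz",**d)
E
```

```text
{'t': 0.0, 'q': array([ 1.00951421e+00,  5.28480437e-01,  1.43390124e+00,  3.98521485e-05,
        1.18139799e+00, -1.78469123e-01]), 'qd': array([-4.63191447e-04,  1.06090527e-03,  4.02353017e-04,  4.93297152e-05,
       -2.28018710e-04,  1.60461407e-03]), 'tau': array([ 7.60213857e-05, -4.42343795e+01, -1.78023022e+01, -1.32908690e-04,
        8.32472026e-03,  1.21169865e-05]), 'tcp_pos': array([0.23298696, 0.57912562, 0.20642525]), 'tool_rot': array([ 1.90247227e-01,  9.81735604e-01, -1.01289469e-03, -4.12482186e-04]), 'force': array([ 0.99678127, -0.00629583,  0.21682953]), 'ft_torque': array([-0.00182695,  0.00772075, -0.01889244]), 'finger_gap': 0.9989507002560506}
side 374.63355837203335 374.63355837203335 253.51253668668764 191.02372338432508 [[ 0.85543507 -0.51789235  0.00428479]
 [-0.20340072 -0.34355516 -0.91684132]
 [ 0.47629717  0.78342668 -0.39922881]] [-0.37728229  0.24259288  0.5532039 ]
top 480.3677425721684 480.3677425721684 258.54256376216864 189.82230546723596 [[ 0.00749874 -0.9998876   0.0129827 ]
 [-0.99840468 -0.00821295 -0.05586272]
 [ 0.05596306 -0.01254308 -0.99835405]] [0.0976654  0.52365808 0.93003396]
wrist 297.3186396354542 297.3186396354542 256.23046232653144 192.23550926357308 [[ 0.37275358  0.92792775 -0.00220356]
 [ 0.88610971 -0.35524816  0.29767151]
 [ 0.27543484 -0.11291071 -0.95466581]] [-0.62430875 -0.03862729  0.38071667]
```

View pics/top0.png

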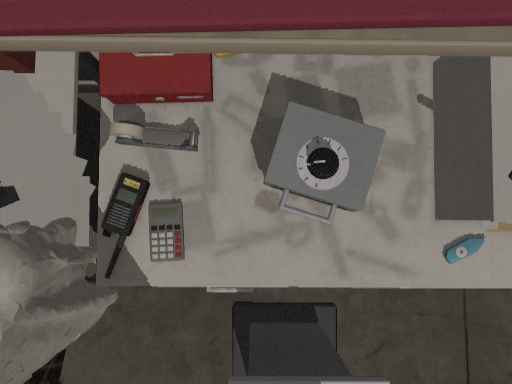

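View pics/side0.png

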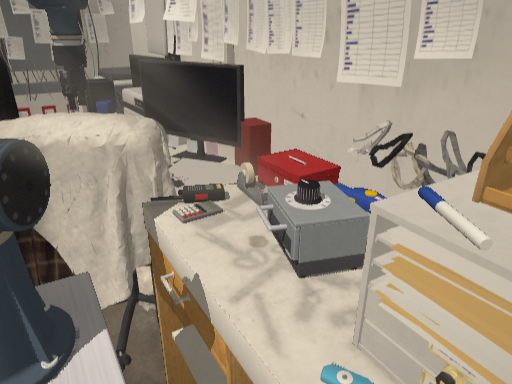

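The top view shows the cabinet top with corners near (290,103), (384,131), (364,211) and (265,182). The dial is at (322,162), the pull bar runs from (281,207) to (332,220), and the calculator is at (167,230). The side view shows the same cabinet, shut, with a clear counter in front of it.

```bash
cat > h.py <<'E'
import numpy as np, cv2
def pts(d):
    v,u=np.mgrid[0:384,0:512]; z=d["depth"]
    c=np.stack([(u-d["cx"])/d["fx"]*z,(v-d["cy"])/d["fy"]*z,z],-1)
    return (c-d["t"])@d["R"]   # R^T(c-t)
def ray(d,u,v,h):
    r=d["R"].T@np.array([(u-d["cx"])/d["fx"],(v-d["cy"])/d["fy"],1]); o=-d["R"].T@d["t"]
    return o+r*(h-o[2])/r[2]
E
python3 - <<'E'
from h import *
d=dict(np.load("top0.npz")); P=pts(d)
m=((abs(P[...,2]-.125)<.006)&(d["depth"]>0)).astype(np.uint8); m[:, :230]=0;m[:,420:]=0;m[:90]=0
m=cv2.morphologyEx(m,cv2.MORPH_OPEN,np.ones((3,3)))
c=max(cv2.findContours(m,0,2)[0],key=cv2.contourArea)
print("z",np.median(P[m>0][:,2]))
W=np.array([ray(d,*p,.125)[:2] for p in c[:,0].astype(float)],np.float32)
r=cv2.minAreaRect(W*1000); print(r, cv2.boxPoints(r))
# handle: z ~.095 in front
h=((abs(P[...,2]-.098)<.012)&(d["depth"]>0)); h[:188]=0;h[:,:260]=0;h[:,350:]=0;h[235:]=0
q=P[h]; print("handle",len(q),q.min(0),q.max(0),q.mean(0))
k=((abs(P[...,2]-.161)<.006)&(d["depth"]>0)); k[:,:260]=0;k[:,390:]=0;k[:110]=0;k[220:]=0
q=P[k];print("knob",len(q),q.mean(0),q.min(0),q.max(0))
vv,uu=np.nonzero(k); print(ray(d,uu.mean(),vv.mean(),.161))
e=cv2.resize(d["frame"][90:240,240:400,::-1],None,fx=5,fy=5-1,interpolation=2); e=cv2.resize(d["frame"][100:230,250:395,::-1],None,fx=4.5,fy=4.5,interpolation=2); cv2.imwrite("pics/crop0.png",e)
E
```

```text
z 0.12493161629488547
((578.5296630859375, -11.376617431640625), (179.2666473388672, 149.70266723632812), 73.0842514038086) [[ 480.8367    -75.35271 ]
 [ 624.06226  -118.910965]
 [ 676.22266    52.599472]
 [ 532.9971     96.15773 ]]
handle 549 [ 0.45978825 -0.05786449  0.08624418] [0.52247615 0.0660462  0.10985951] [0.48606077 0.01559066 0.09894325]
knob 554 [ 0.56407776 -0.00689889  0.16116521] [ 0.54209096 -0.0294081   0.15577036] [0.58603975 0.01463312 0.16518131]
[ 0.56409093 -0.00692411  0.161     ]
```

View pics/crop0.png

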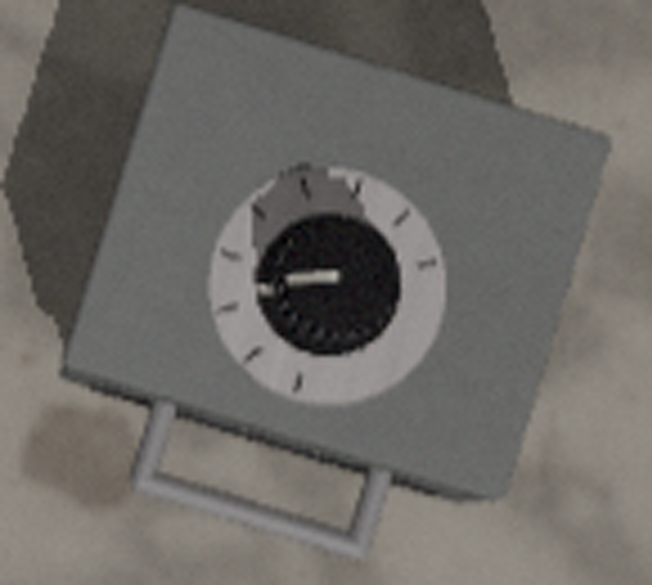

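The cabinet yaw is -16.9° and its centre is (0.5785, -0.0114). The predicted knob position (0.5642, -0.0070) agrees with the measured (0.5641, -0.0069), and the rectangle comes out at 179 x 150 mm. Next I'll work out the first move.

```bash
cat >> h.py <<'E'
from scipy.spatial.transform import Rotation as Ro
def todelta(s,target,xang=None):
    R=Ro.from_quat(s["tool_rot"]).as_matrix(); d=R.T@(np.array(target)-s["tcp_pos"])*100
    xa=np.degrees(np.arctan2(R[1,0],R[0,0]))
    print("t",round(s["t"],2),"tcp",s["tcp_pos"].round(4),"xang",round(xa,2),"delta cm",d.round(2), "turn",None if xang is None else round(-((xang-xa+180)%360-180),1),"q6",np.degrees(s["q"][5]).round(1),"F",s["force"].round(1),"M",s["ft_torque"].round(2),"gap",round(s["finger_gap"],3))
E
python3 - <<'E'
from h import *
from station import manip
s=manip.sense(); todelta(s,[.564,-.007,.24],89)
E
```

```text
t 0.15 tcp [0.2331 0.5793 0.2066] xang 158.07 delta cm [-52.59 -42.03  -3.28] turn 69.1 q6 -10.2 F [0.8 0.7 0.3] M [ 0.02 -0.01  0.  ] gap 1.005
```

Call:
{"api": "drive_tool", "payload": {"deltas": [-1,-0.8,-1.5,2,-4,-3.2,-3.3,8,-7.3,-5.8,-3.3,14,-10.5,-8.4,-3.3,21,-14,-11.2,-3.3,28,-17.5,-14,-3.3,35,-21,-16.8,-3.3,42,-24.5,-19.6,-3.3,49,-28,-22.4,-3.3,56,-31.5,-25.2,-3.3,62,-35,-28,-3.3,69,-38.5,-30.8,-3.3,69], "hand": 8.54, "squeeze": 100}}

```text
t: 1.35
tcp_pos: [0.4759, 0.1474, 0.2412]
tool_rot: [0.714, 0.7, -0.0, 0.001]
force: [1.5, 0.4, -0.5]
finger_gap: 1.001
```

```bash
python3 - <<'E'
from h import *
from station import manip
s=manip.sense(); todelta(s,[.564,-.007,.20],89)
E
```

```text
t 1.35 tcp [0.4759 0.1474 0.2412] xang 88.84 delta cm [-15.25   9.12   4.15] turn -0.2 q6 5.6 F [ 1.5  0.4 -0.5] M [ 0.06  0.03 -0.03] gap 1.001
```

Call:
{"api": "drive_tool", "payload": {"deltas": [-3.5,2,0,0,-7,4,0,0,-10.5,6.2,0,0,-13.5,8.2,0,0,-15.2,9.1,1,0,-15.2,9.1,2,0,-15.2,9.1,2,0,-15.2,9.1,2,0]}}

```text
t: 2.15
tcp_pos: [0.5619, -0.0049, 0.2208]
tool_rot: [0.714, 0.7, -0.001, -0.001]
force: [0.0, -0.6, 0.7]
finger_gap: 1.003
```

```bash
python3 - <<'E'
from h import *
from station import manip
s=manip.sense(); todelta(s,[.564,-.007,.132],89)
d=manip.snapshot("wrist"); cv2.imwrite("pics/wrist1.png",d["frame"][:,:,::-1])
E
```

```text
t 2.15 tcp [ 0.5619 -0.0049  0.2208] xang 88.91 delta cm [-0.21  0.23  8.88] turn -0.1 q6 -10.7 F [ 0.  -0.6  0.7] M [ 0.04 -0.03  0.01] gap 1.003
```

View pics/wrist1.png

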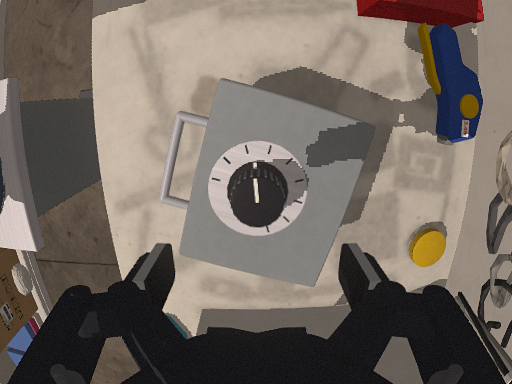

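The wrist view shows the dial at (257,190), centred between the open fingers, with the handle at the left. I'll descend now.

Call:
{"api": "drive_tool", "payload": {"deltas": [-0.2,0.2,1,5,-0.2,0.2,2.5,10,-0.2,0.2,4,15,-0.2,0.2,5.5,20,-0.2,0.2,7,20,-0.2,0.2,8,20,-0.2,0.2,8.8,20,-0.2,0.2,8.8,20,-0.2,0.2,8.8,20]}}

```text
t: 3.1
tcp_pos: [0.5647, -0.0067, 0.1337]
tool_rot: [0.824, 0.566, -0.0, 0.0]
force: [0.7, -0.1, 0.9]
finger_gap: 0.999
```

```bash
python3 - <<'E'
from h import *
from station import manip
s=manip.sense(); todelta(s,[.564,-.007,.132],69)
E
```

```text
t 3.1 tcp [ 0.5647 -0.0067  0.1337] xang 68.97 delta cm [-0.05 -0.05  0.17] turn -0.0 q6 9.1 F [ 0.7 -0.1  0.9] M [ 0.02 -0.01  0.05] gap 0.999
```

Call:
{"api": "drive_tool", "payload": {"deltas": [0,0,0.1,0,0,0,0.1,0,0,0,0.1,0,0,0,0.1,0,0,0,0.1,0,0,0,0.1,0,0,0,0.1,0,0,0,0.1,0], "hand": 3, "squeeze": 100}}

```text
t: 3.9
tcp_pos: [0.5636, -0.0062, 0.1341]
tool_rot: [0.824, 0.566, -0.001, -0.0]
force: [-4.3, 2.0, 9.6]
finger_gap: 0.439
```

```bash
python3 - <<'E'
from h import *
from station import manip
s=manip.sense(); todelta(s,[.564,-.007,.132],69)
E
```

```text
t 3.9 tcp [ 0.5636 -0.0062  0.1341] xang 68.96 delta cm [-0.06  0.07  0.21] turn -0.0 q6 9.1 F [-4.3  2.   9.6] M [ 0.23  0.7  -0.06] gap 0.439
```

```bash
python3 - <<'E'
from h import *
from station import manip
for n in ("wrist","side"):
    d=manip.snapshot(n); f=d["frame"][:,:,::-1]
    if n=="side": f=cv2.resize(f[120:290,220:400],None,fx=3.3,fy=3.3)
    cv2.imwrite(f"pics/{n}2.png",f)
s=manip.sense(); todelta(s,[.564,-.007,.134],69)
E
```

```text
t 4.0 tcp [ 0.5636 -0.0062  0.1342] xang 68.96 delta cm [-0.06  0.06  0.02] turn -0.0 q6 9.1 F [-4.6  1.2  9.2] M [ 0.25  0.78 -0.02] gap 0.429
```

View pics/wrist2.png

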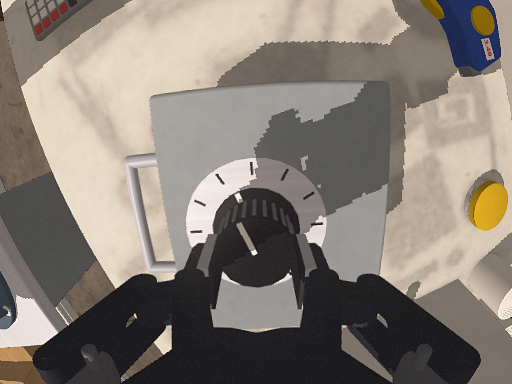

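View pics/side2.png

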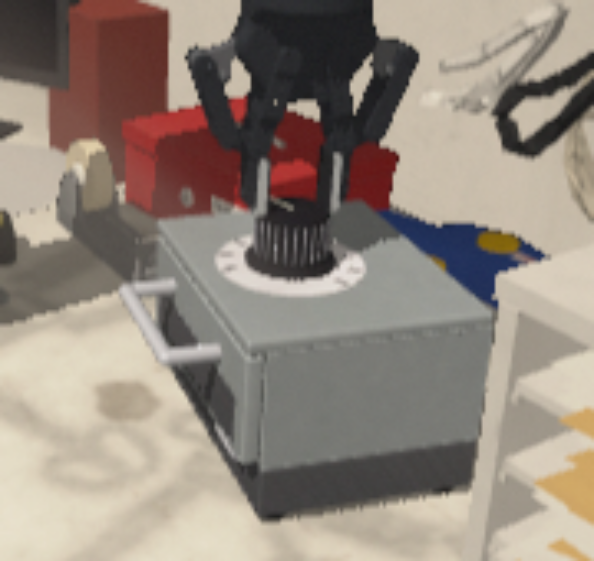

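```bash
python3 - <<'E'
from h import *
from station import manip
d=manip.snapshot("side"); f=d["frame"][:,:,::-1]
P=pts(d)
e=cv2.resize(f[150:215,275:345],None,fx=9,fy=9,interpolation=cv2.INTER_CUBIC); e=cv2.convertScaleAbs(e,alpha=1.8,beta=20)
cv2.imwrite("pics/side3.png",e[:600])
# project key points
def pr(X): c=d["R"]@np.array(X)+d["t"]; return (c[:2]/c[2]*d["fx"]+[d["cx"],d["cy"]]).round(1), ((c[:2]/c[2]*d["fx"]+[d["cx"],d["cy"]]-[275,150])*9).round(0)
for n,X in dict(top=[.564,-.007,.161],bot=[.564,-.007,.13],L=[.564-.0205,-.007+.008,.161],R=[.564+.0205,-.007-.008,.161],tcp=[.5636,-.0062,.134]).items(): print(n,*pr(X))
E
```

```text
top [308.1 182.4] [298. 292.]
bot [307.1 196.5] [289. 418.]
L [297.5 183.1] [202. 298.]
R [318.6 181.7] [392. 286.]
tcp [306.8 194.6] [286. 401.]
```

View pics/side3.png

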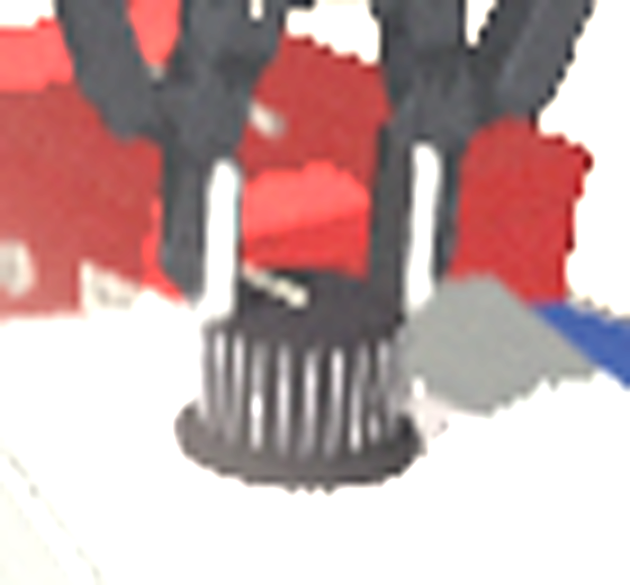

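```bash
python3 - <<'E'
from h import *
from station import manip
for n in ("side","top"):
    d=manip.snapshot(n); P=pts(d)
    if n=="side":
        for (x,y) in [(180,280),(185,295),(220,200),(220,250),(220,290),(220,310),(215,330),(390,200),(390,290),(420,200),(420,280),(420,300),(400,315),(300,310),(300,400),(440,250),(270,290)]:
            u=int(275+x/9);v=int(150+y/9); print((x,y),P[v,u].round(4),d["frame"][v,u])
    else: cv2.imwrite("pics/top3.png",cv2.resize(d["frame"][100:230,250:395,::-1],None,fx=4.5,fy=4.5,interpolation=2))
s=manip.sense(); todelta(s,[.564,-.007,.134],69); print(s["q"])
E
```

```text
(180, 280) [ 0.5325 -0.0047  0.1697] [51 50 50]
(185, 295) [ 0.5332 -0.0041  0.1672] [71 53 53]
(220, 200) [ 0.5373 -0.0096  0.1892] [155 153 147]
(220, 250) [ 0.5374 -0.0104  0.179 ] [156 154 149]
(220, 290) [ 0.5407 -0.0072  0.1668] [154 152 147]
(220, 310) [ 0.5383 -0.0105  0.1642] [143 141 135]
(215, 330) [ 0.5411 -0.0042  0.157 ] [69 68 65]
(390, 200) [ 0.5788 -0.0175  0.1838] [38 39 39]
(390, 290) [ 0.578  -0.0207  0.1637] [38 38 38]
(420, 200) [ 0.5793 -0.0257  0.1864] [154 153 148]
(420, 280) [ 0.5784 -0.0287  0.1686] [155 154 149]
(420, 300) [ 0.5807 -0.0267  0.1632] [137 135 130]
(400, 315) [ 0.5761 -0.0264  0.1597] [24 23 25]
(300, 310) [ 0.56   -0.0119  0.1601] [37 35 38]
(300, 400) [ 0.5483 -0.0277  0.147 ] [44 42 42]
(440, 250) [ 0.5885 -0.0225  0.1729] [35 35 37]
(270, 290) [ 0.5603 -0.0019  0.1608] [88 84 76]
t 4.15 tcp [ 0.5636 -0.0062  0.1341] xang 68.96 delta cm [-0.06  0.07  0.01] turn -0.0 q6 9.1 F [-4.9  0.8 10.1] M [ 0.25  0.73 -0.  ] gap 0.434
[-2.08859376e-01  5.43067851e-01  1.65740420e+00 -8.39282669e-04
  9.43118459e-01  1.58831400e-01]
```

View pics/top3.png

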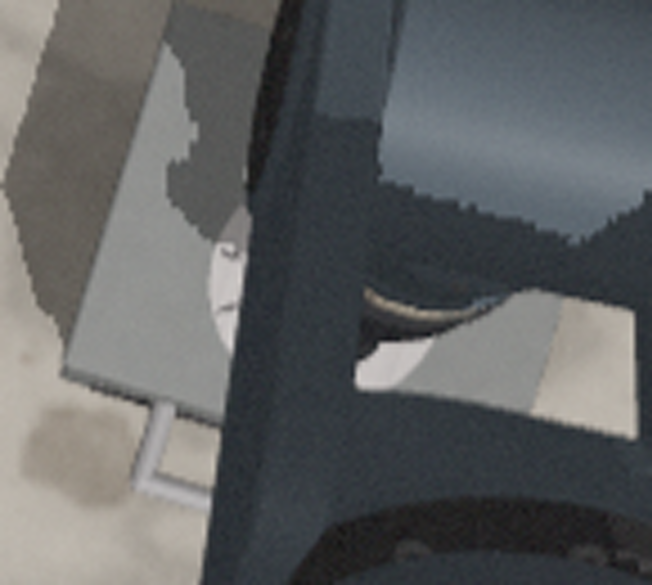

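The side view and its depth show the fingertips at z≈0.163, resting on the knob's top edge. The gap of 37 mm is less than the 44 mm knob, and there is 10 N upward, so this is not a grasp. I'll open the fingers and measure where the tips really are.

Call:
{"api": "drive_tool", "payload": {"deltas": [0,0,-1,0,0,0,-1,0,0,0,-1,0,0,0,-1,0,0,0,-1,0,0,0,-1,0,0,0,-1,0,0,0,-1,0], "hand": 8.54}}

```text
t: 4.95
tcp_pos: [0.5636, -0.0062, 0.144]
tool_rot: [0.824, 0.566, -0.001, -0.001]
force: [-0.7, -0.3, 0.2]
finger_gap: 0.999
```

```bash
python3 - <<'E'
from h import *
from station import manip
d=manip.snapshot("side"); f=d["frame"][:,:,::-1]; P=pts(d)
e=cv2.resize(f[130:215,260:355],None,fx=7,fy=7,interpolation=cv2.INTER_CUBIC); e=cv2.convertScaleAbs(e,alpha=1.6,beta=10)
cv2.imwrite("pics/side4.png",e)
m=(P[...,2]>.15)&(abs(P[...,0]-.564)<.07)&(abs(P[...,1])<.06)&(d["frame"].max(-1)>120)
m2=m&(np.ptp(d["frame"].astype(int),axis=-1)<15)
q=P[m2]; 
for lo,hi in((.50,.545),(.58,.64)):
    w=q[(q[:,0]>lo)&(q[:,0]<hi)]; print(len(w),w.min(0) if len(w) else 0,w.max(0) if len(w) else 0)
s=manip.sense(); todelta(s,[.564,-.007,.134],69); np.savez("side4.npz",**d)
E
```

```text
146 [ 0.5043786  -0.03234764  0.15286921] [0.54490695 0.05961795 0.46564339]
38 [ 0.58131709 -0.03687833  0.1837272 ] [ 0.60635134 -0.03134645  0.34944644]
t 5.0 tcp [ 0.5636 -0.0062  0.144 ] xang 68.96 delta cm [-0.06  0.07  1.  ] turn -0.0 q6 9.1 F [-0.7  0.1 -0.1] M [-0.   -0.02  0.05] gap 0.997
```

View pics/side4.png

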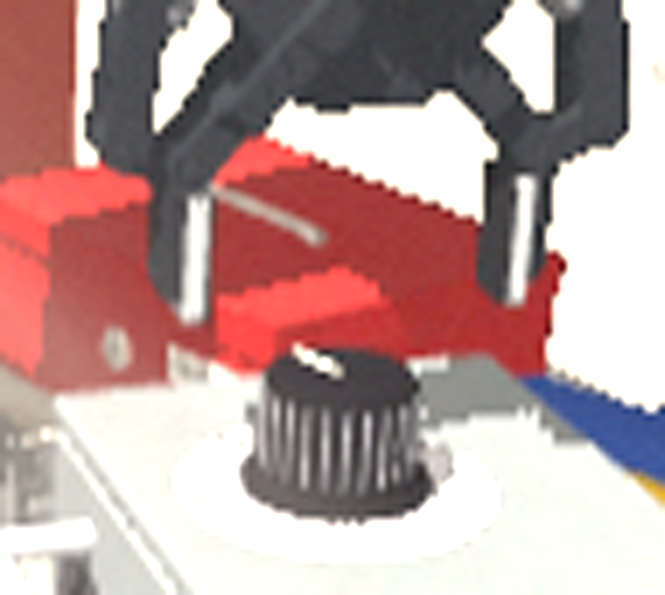

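```bash
python3 - <<'E'
from h import *
d=dict(np.load("side4.npz")); P=pts(d)
for x0 in (190,515):
    u=int(260+x0/7)
    for y in range(250,350,7):
        v=int(130+y/7); print(x0,y,P[v,u].round(4),d["frame"][v,u], P[v,u-3].round(3))
E
```

```text
190 250 [ 0.5137 -0.0016  0.2054] [156 155 149] [0.511 0.005 0.204]
190 257 [ 5.149e-01 -2.000e-04  2.027e-01] [155 153 147] [0.512 0.006 0.201]
190 264 [ 0.5139 -0.0016  0.2013] [156 153 148] [0.513 0.007 0.199]
190 271 [ 0.5139 -0.0018  0.1993] [155 153 147] [0.512 0.006 0.197]
190 278 [ 0.5147 -0.0008  0.1968] [155 153 148] [0.512 0.005 0.195]
190 285 [ 5.153e-01 -1.000e-04  1.945e-01] [155 152 148] [0.513 0.006 0.193]
190 292 [ 0.515  -0.0007  0.1926] [155 153 148] [0.511 0.004 0.192]
190 299 [5.157e-01 1.000e-04 1.902e-01] [155 153 146] [0.511 0.004 0.19 ]
190 306 [ 0.5147 -0.0013  0.1888] [156 153 147] [0.512 0.005 0.187]
190 313 [ 0.515  -0.0011  0.1866] [150 146 141] [0.519 0.015 0.181]
190 320 [ 0.5148 -0.0016  0.1847] [127 118 113] [0.696 0.255 0.064]
190 327 [ 5.158e-01 -3.000e-04  1.820e-01] [104  69  66] [0.696 0.255 0.061]
190 334 [0.6968 0.2418 0.0623] [99 36 36] [0.696 0.255 0.058]
190 341 [0.6973 0.2423 0.059 ] [99 38 36] [0.696 0.255 0.055]
190 348 [0.6982 0.2433 0.0554] [101  40  37] [0.696 0.255 0.052]
515 250 [ 0.6015 -0.0339  0.1994] [126 124 119] [ 0.602 -0.025
[... 266 characters left out ...]
48] [ 0.109 -0.545  0.445]
515 285 [ 0.6017 -0.0349  0.1893] [156 153 149] [ 0.601 -0.028  0.187]
515 292 [ 0.6023 -0.0346  0.187 ] [155 153 148] [ 0.602 -0.026  0.184]
515 299 [ 0.6034 -0.0337  0.1844] [135 133 128] [ 0.603 -0.025  0.182]
515 306 [ 0.6032 -0.0342  0.1825] [104  82  78] [ 0.602 -0.027  0.181]
515 313 [0.8272 0.197  0.0606] [100  28  26] [0.812 0.193 0.065]
515 320 [0.8267 0.196  0.058 ] [104  28  26] [0.813 0.194 0.061]
515 327 [0.8273 0.1963 0.0547] [105  24  24] [0.817 0.198 0.056]
515 334 [0.8279 0.1965 0.0514] [105  26  27] [0.818 0.199 0.053]
515 341 [0.826  0.1942 0.0495] [105  27  28] [0.816 0.196 0.051]
515 348 [0.8289 0.1968 0.0449] [103  26  25] [0.816 0.196 0.048]
```

The measured tips sit 25 mm higher than the text implies: open, they are at z≈0.182 with the TCP at 0.144. I'll lower to a TCP of 0.108, which puts the tips about 7 mm above the skirt once closed.

Call:
{"api": "drive_tool", "payload": {"deltas": [0,0.1,1,0,0,0.1,2,0,0,0.1,3,0,0,0.1,3.6,0,0,0.1,3.6,0]}}

```text
t: 5.5
tcp_pos: [0.5634, -0.0064, 0.1065]
tool_rot: [0.824, 0.566, -0.002, -0.002]
force: [0.3, 0.3, 0.1]
finger_gap: 1.001
```

Call:
{"api": "drive_tool", "payload": {"deltas": [0,0,0.1,0,0,0,0.1,0,0,0,0.1,0,0,0,0.1,0,0,0,0.1,0,0,0,0.1,0,0,0,0.1,0], "hand": 3, "squeeze": 100}}

```text
t: 6.2
tcp_pos: [0.5632, -0.0063, 0.1063]
tool_rot: [0.824, 0.566, -0.002, -0.002]
force: [-3.5, 1.9, 6.2]
finger_gap: 0.489
```

```bash
python3 - <<'E'
from h import *
from station import manip
d=manip.snapshot("side"); f=d["frame"][:,:,::-1]; P=pts(d)
e=cv2.resize(f[130:215,260:355],None,fx=7,fy=7,interpolation=cv2.INTER_CUBIC); e=cv2.convertScaleAbs(e,alpha=1.6,beta=10)
cv2.imwrite("pics/side5.png",e)
s=manip.sense(); todelta(s,[.564,-.007,.108],69)
E
```

```text
t 6.25 tcp [ 0.5632 -0.0063  0.1062] xang 68.96 delta cm [-0.04  0.1  -0.18] turn -0.0 q6 9.1 F [-3.2  1.5  5.5] M [ 0.08  0.29 -0.03] gap 0.495
```

View pics/side5.png

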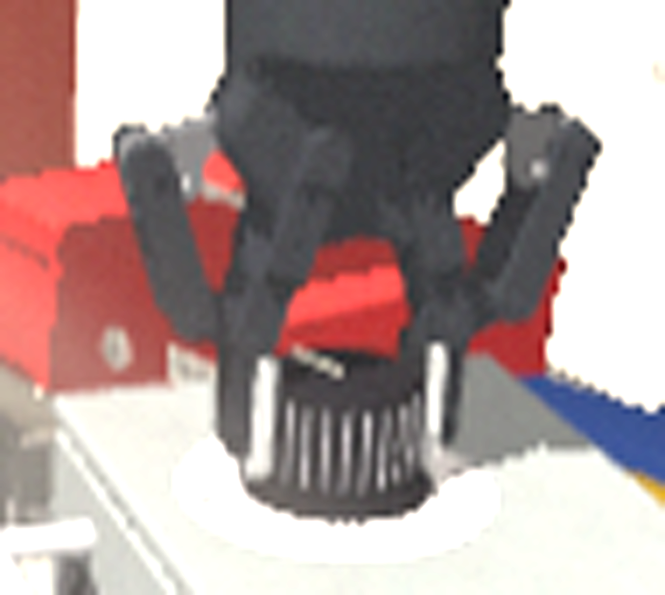

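Now it is a real grasp: the pads flank the knob and the gap is 42 mm. I'll turn anticlockwise in steps, watching the torque.

Call:
{"api": "drive_tool", "payload": {"deltas": [0,0,0,-5,0,0,0,-10,0,0,0,-15,0,0,0,-20,0,0,0,-25,0,0,0,-30,0,0,0,-30,0,0,0,-30]}}

```text
t: 7.05
tcp_pos: [0.562, -0.0061, 0.1063]
tool_rot: [0.65, 0.76, -0.002, -0.003]
force: [-4.8, 0.6, 4.0]
finger_gap: 0.492
```

```bash
python3 - <<'E'
from h import *
from station import manip
s=manip.sense(); todelta(s,[.564,-.007,.108],69); print(s["tau"][5])
E
```

```text
t 7.05 tcp [ 0.562  -0.0061  0.1063] xang 98.88 delta cm [-0.12  0.18 -0.17] turn 29.9 q6 -20.8 F [-4.8  0.6  4. ] M [-0.    0.57  0.06] gap 0.492
0.040329135954380035
```

Call:
{"api": "drive_tool", "payload": {"deltas": [0,-0.1,0,-4,0,-0.1,0,-8,0,-0.1,0,-12,0,-0.1,0,-12]}}

```text
t: 7.45
tcp_pos: [0.5614, -0.0062, 0.1063]
tool_rot: [0.568, 0.823, -0.002, -0.003]
force: [-1.9, 1.2, 1.5]
finger_gap: 0.489
```

```bash
python3 - <<'E'
from h import *
from station import manip
s=manip.sense(); todelta(s,[.564,-.007,.108],69); print(s["tau"][5])
E
```

```text
t 7.45 tcp [ 0.5614 -0.0062  0.1063] xang 110.81 delta cm [-0.16  0.22 -0.17] turn 41.8 q6 -32.8 F [-1.9  1.2  1.5] M [0.09 0.08 0.01] gap 0.489
-0.2300033625215292
```

Call:
{"api": "drive_tool", "payload": {"deltas": [0,0.1,0,-6,0,0.1,0,-12,0,0.1,0,-18,0,0.1,0,-18,0,0.1,0,-18]}}

```text
t: 7.95
tcp_pos: [0.5609, -0.0065, 0.1063]
tool_rot: [0.432, 0.902, -0.002, -0.004]
force: [-4.8, -2.0, 5.8]
finger_gap: 0.49
```

```bash
python3 - <<'E'
from h import *
from station import manip
s=manip.sense(); todelta(s,[.564,-.007,.108],69); print(s["tau"][5])
E
```

```text
t 7.95 tcp [ 0.5609 -0.0065  0.1063] xang 128.75 delta cm [-0.23  0.21 -0.17] turn 59.7 q6 -50.6 F [-4.8 -2.   5.8] M [-0.32  0.66  0.08] gap 0.49
0.07351656910032034
```

Call:
{"api": "drive_tool", "payload": {"deltas": [0,0,0,-4,0,0,0,-8,0,0,0,-12,0,0,0,-12]}}

```text
t: 8.35
tcp_pos: [0.5604, -0.0069, 0.1063]
tool_rot: [0.337, 0.942, -0.002, -0.005]
force: [-4.2, -1.4, 4.0]
finger_gap: 0.49
```

```bash
python3 - <<'E'
from h import *
from station import manip
s=manip.sense(); todelta(s,[.564,-.007,.108],69); print(s["tau"][5])
E
```

```text
t 8.35 tcp [ 0.5604 -0.0069  0.1063] xang 140.66 delta cm [-0.28  0.22 -0.17] turn 71.7 q6 -62.5 F [-4.2 -1.4  4. ] M [-0.23  0.4  -0.01] gap 0.49
-0.20353519823402166
```

Call:
{"api": "drive_tool", "payload": {"deltas": [-0.1,0.1,0,-6,-0.2,0.1,0,-12,-0.2,0.1,0,-18,-0.2,0.1,0,-18,-0.2,0.1,0,-18]}}

```text
t: 8.85
tcp_pos: [0.5601, -0.0075, 0.1063]
tool_rot: [0.186, 0.983, -0.002, -0.008]
force: [-7.9, -1.3, 6.0]
finger_gap: 0.489
```

```bash
python3 - <<'E'
from h import *
from station import manip
s=manip.sense(); todelta(s,[.564,-.007,.108],69); print(s["tau"][5])
E
```

```text
t 8.85 tcp [ 0.5601 -0.0075  0.1063] xang 158.57 delta cm [-0.34  0.19 -0.18] turn 89.6 q6 -80.4 F [-7.9 -1.3  6. ] M [-0.23  0.87  0.14] gap 0.489
0.14158428646624088
```

Call:
{"api": "drive_tool", "payload": {"deltas": [0,0,0,-4,0,0,0,-8,0,0,0,-12,0,0,0,-12]}}

```text
t: 9.25
tcp_pos: [0.5598, -0.008, 0.1063]
tool_rot: [0.088, 0.996, -0.001, -0.008]
force: [-4.2, -2.3, 3.2]
finger_gap: 0.488
```

```bash
python3 - <<'E'
from h import *
from station import manip
s=manip.sense(); todelta(s,[.564,-.007,.108],69); print(s["tau"][5])
d=manip.snapshot("wrist"); cv2.imwrite("pics/wrist6.png",d["frame"][:,:,::-1])
E
```

```text
t 9.25 tcp [ 0.5598 -0.008   0.1063] xang 169.9 delta cm [-0.39  0.17 -0.17] turn 100.9 q6 -91.9 F [-4.2 -2.3  3.2] M [-0.52  0.41 -1.8 ] gap 0.488
-1.983194500207901
```

View pics/wrist6.png

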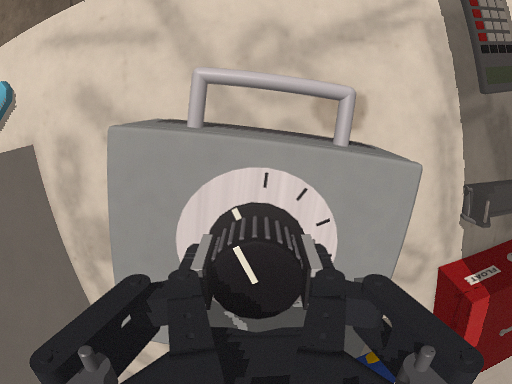

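Mz is -1.8 N m after the third click, against about 0.2 at the clicks, so this is the end stop. It stays under the 2.5 N m slip limit. I'll back off and let go so the dial seats on click 0.

Call:
{"api": "drive_tool", "payload": {"deltas": [0,0,0,4,0,0,0,8,0,0,0,11,0,0,0,11,0,0,0,11]}}

```text
t: 9.8
tcp_pos: [0.5599, -0.0076, 0.1063]
tool_rot: [0.183, 0.983, -0.001, -0.008]
force: [-2.2, 1.6, 3.5]
finger_gap: 0.491
```

```bash
python3 - <<'E'
from h import *
from station import manip
s=manip.sense(); todelta(s,[.564,-.007,.108],159); print(s["tau"][5])
E
```

```text
t 9.8 tcp [ 0.5599 -0.0076  0.1063] xang 158.87 delta cm [-0.36  0.2  -0.17] turn -0.1 q6 -80.8 F [-2.2  1.6  3.5] M [0.32 0.1  0.1 ] gap 0.491
0.14323729556053877
```

Call:
{"api": "drive_tool", "payload": {"deltas": [0,0,0,0,0,0,0,0,0,0,0,0,0,0,0,0,0,0,0,0], "hand": 8.54}}

```text
t: 10.3
tcp_pos: [0.5601, -0.0078, 0.1064]
tool_rot: [0.183, 0.983, -0.001, -0.008]
force: [-1.0, -0.6, 0.7]
finger_gap: 0.998
```

```bash
python3 - <<'E'
from h import *
from station import manip
s=manip.sense(); todelta(s,[.564,-.007,.108],159); print(s["tau"][5])
d=manip.snapshot("wrist"); cv2.imwrite("pics/wrist7.png",d["frame"][:,:,::-1])
d=manip.snapshot("side"); cv2.imwrite("pics/side7.png",cv2.resize(d["frame"][130:215,260:355,::-1],None,fx=7,fy=7,interpolation=2))
E
```

```text
t 10.3 tcp [ 0.5601 -0.0078  0.1064] xang 158.86 delta cm [-0.33  0.21 -0.17] turn -0.1 q6 -80.8 F [-1.  -0.6  0.7] M [ 0.02  0.02 -0.03] gap 0.998
0.0004278924188838573
```

View pics/wrist7.png

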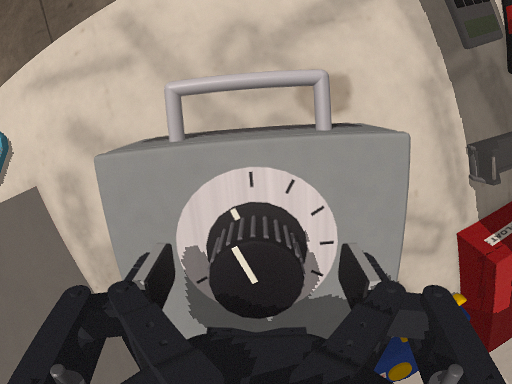

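View pics/side7.png

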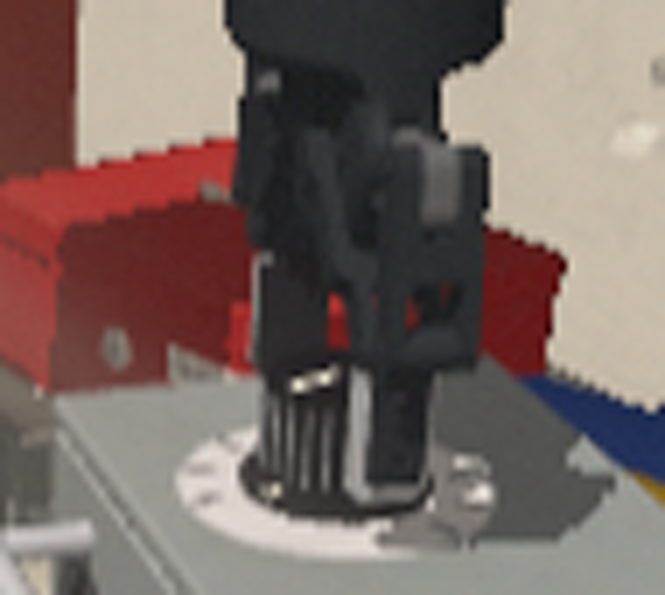

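The pointer has not moved relative to the gripper, so the dial is at rest on click 0. I'll regrip and turn 150° clockwise.

Call:
{"api": "drive_tool", "payload": {"deltas": [-0.2,0.1,0,0,-0.2,0.1,0,0,-0.2,0.1,0,0,-0.2,0.1,0,0,-0.2,0.1,0,0,-0.2,0.1,0,0,-0.2,0.1,0,0], "hand": 3, "squeeze": 110}}

```text
t: 11.1
tcp_pos: [0.5622, -0.0083, 0.1071]
tool_rot: [0.183, 0.983, -0.002, -0.007]
force: [-2.8, -3.1, 4.9]
finger_gap: 0.491
```

Call:
{"api": "drive_tool", "payload": {"deltas": [0,0,0,5,0,0,0,10,0,0,0,15,0,0,0,20,0,0,0,25,0,0,0,30,0,0,0,35,0,0,0,40,0,0,0,45,0,0,0,52,0,0,0,60,0,0,0,60]}}

```text
t: 12.3
tcp_pos: [0.5622, -0.0084, 0.1071]
tool_rot: [0.65, 0.76, -0.006, -0.005]
force: [-1.4, -2.1, 2.0]
finger_gap: 0.488
```

```bash
python3 - <<'E'
from h import *
from station import manip
s=manip.sense(); todelta(s,[.564,-.007,.108],9); print(s["tau"][5])
E
```

```text
t 12.3 tcp [ 0.5622 -0.0084  0.1071] xang 98.92 delta cm [ 0.11  0.2  -0.09] turn 89.9 q6 -20.8 F [-1.4 -2.1  2. ] M [ 0.08 -0.17  0.08] gap 0.488
0.5653801560401917
```

Call:
{"api": "drive_tool", "payload": {"deltas": [0,0,0,8,0,0,0,16,0,0,0,24,0,0,0,32,0,0,0,40,0,0,0,48,0,0,0,54,0,0,0,60,0,0,0,60]}}

```text
t: 13.2
tcp_pos: [0.5621, -0.0085, 0.1071]
tool_rot: [0.942, 0.334, -0.007, -0.002]
force: [-2.3, -1.2, 1.8]
finger_gap: 0.485
```

Call:
{"api": "drive_tool", "payload": {"deltas": [0,0,0,6,0,0,0,12,0,0,0,18,0,0,0,24,0,0,0,30,0,0,0,30,0,0,0,30]}}

```text
t: 13.9
tcp_pos: [0.5619, -0.0084, 0.1071]
tool_rot: [0.997, 0.081, -0.008, 0.0]
force: [-1.8, -0.3, 1.4]
finger_gap: 0.486
```

```bash
python3 - <<'E'
from h import *
from station import manip
s=manip.sense(); todelta(s,[.564,-.007,.108],9); print(s["tau"][5])
d=manip.snapshot("wrist"); cv2.imwrite("pics/wrist8.png",d["frame"][:,:,::-1])
E
```

```text
t 13.9 tcp [ 0.5619 -0.0084  0.1071] xang 9.26 delta cm [ 0.23 -0.11 -0.09] turn 0.3 q6 68.9 F [-1.8 -0.3  1.4] M [ 0.04 -0.31  0.05] gap 0.486
0.12489521875977516
```

View pics/wrist8.png

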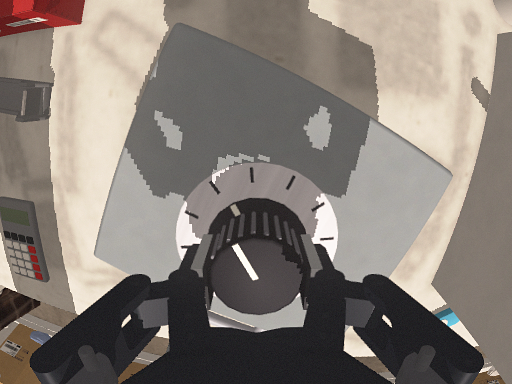

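The pointer is again at the same spot relative to the gripper, so the grip did not slip over the 150°. I'll release and rise.

Call:
{"api": "drive_tool", "payload": {"deltas": [0,0,0,0,0,0,0,0,0,0,0,0,0,0,0,0,0,0,0,0,0,0,-2,0,0,0,-5,0,0,0,-8,6,0,0,-10,13,0,0,-10,20,0,0,-10,26,0,0,-10,26], "hand": 8.54}}

```text
t: 15.15
tcp_pos: [0.5634, -0.0082, 0.2074]
tool_rot: [0.989, -0.146, -0.007, 0.002]
force: [-0.0, 0.4, -0.9]
finger_gap: 0.999
```

```bash
python3 - <<'E'
from h import *
from station import manip
s=manip.sense()
a=np.radians(-16.9); X=np.array([np.cos(a),np.sin(a)])
C=np.array([.5785,-.0114])
f=lambda x,z:[*(C+X*x),z]
todelta(s,f(-.107-.003,.125),-16.9)
d=manip.snapshot("wrist"); cv2.imwrite("pics/wrist9.png",d["frame"][:,:,::-1])
d=manip.snapshot("top"); cv2.imwrite("pics/top9.png",d["frame"][:,:,::-1])
E
```

```text
t 15.15 tcp [ 0.5634 -0.0082  0.2074] xang -16.75 delta cm [-9.35 -0.2   8.37] turn 0.1 q6 94.8 F [-0.   0.4 -0.9] M [-0.1   0.01  0.03] gap 0.999
```

View pics/wrist9.png

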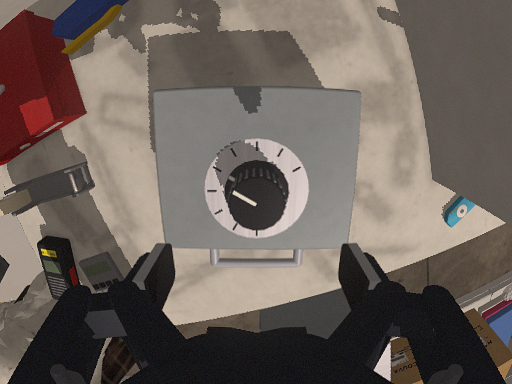

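View pics/top9.png

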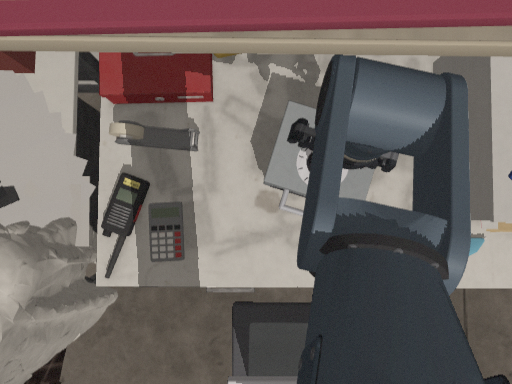

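The pointer is now at about 44° in the world frame. That agrees with the expected 100 + 90 − 150 = 40°, so the dial is on click 5. Next I'll shut the fingers and go above the bar, with the jaws along it.

Call:
{"api": "drive_tool", "payload": {"deltas": [-3,-0.2,0,0,-6,-0.2,0,0,-9.3,-0.2,0,0,-9.3,-0.2,3,0,-9.3,-0.2,6,0,-9.3,-0.2,8.3,0,-9.3,-0.2,8.3,0,-9.3,-0.2,8.3,0,-9.3,-0.2,8.3,0], "hand": 0, "squeeze": 40}}

```text
t: 16.15
tcp_pos: [0.4746, 0.02, 0.1263]
tool_rot: [0.989, -0.144, -0.006, 0.002]
force: [1.1, -0.2, -0.3]
finger_gap: 0.0
```

```bash
python3 - <<'E'
from h import *
from station import manip
s=manip.sense()
a=np.radians(-16.9); X=np.array([np.cos(a),np.sin(a)])
C=np.array([.5785,-.0114])
f=lambda x,z:[*(C+X*x),z]
todelta(s,f(-.107-.003,.075),-16.9)
d=manip.snapshot("side"); cv2.imwrite("pics/side10.png",cv2.resize(d["frame"][110:280,190:390,::-1],None,fx=3.5,fy=3.5,interpolation=2)); np.savez("side10.npz",**d)
E
```

```text
t 16.15 tcp [0.4746 0.02   0.1263] xang -16.61 delta cm [-0.09 -0.04  5.13] turn 0.3 q6 95.9 F [ 1.1 -0.2 -0.3] M [ 0.04 -0.01  0.04] gap 0.0
```

View pics/side10.png

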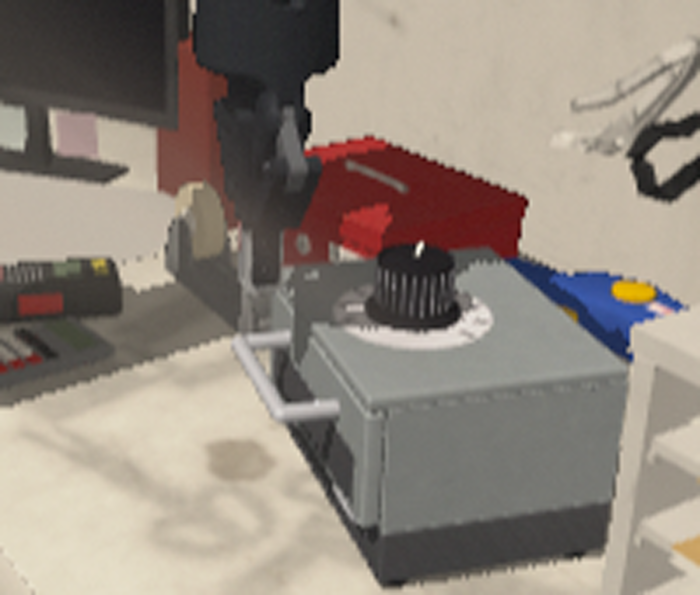

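```bash
python3 - <<'E'
from h import *
d=dict(np.load("side10.npz")); P=pts(d)
for y in range(270,420,10):
    print(y,[tuple(P[int(110+y/3.5),int(190+x/3.5)].round(3)) for x in (246,256,266)])
E
```

```text
270 [(np.float64(0.463), np.float64(0.014), np.float64(0.165)), (np.float64(0.466), np.float64(0.007), np.float64(0.167)), (np.float64(0.474), np.float64(0.01), np.float64(0.164))]
280 [(np.float64(0.464), np.float64(0.015), np.float64(0.158)), (np.float64(0.467), np.float64(0.009), np.float64(0.16)), (np.float64(0.472), np.float64(0.006), np.float64(0.16))]
290 [(np.float64(0.463), np.float64(0.014), np.float64(0.155)), (np.float64(0.469), np.float64(0.012), np.float64(0.154)), (np.float64(0.476), np.float64(0.012), np.float64(0.153))]
300 [(np.float64(0.598), np.float64(0.225), np.float64(0.036)), (np.float64(0.607), np.float64(0.224), np.float64(0.034)), (np.float64(0.617), np.float64(0.227), np.float64(0.031))]
310 [(np.float64(0.598), np.float64(0.226), np.float64(0.027)), (np.float64(0.608), np.float64(0.226), np.float64(0.025)), (np.float64(0.618), np.float64(0.228), np.float64(0.021))]
320 [(np.float64(0.598), np.float64(0.226), np.float64(0.018)), (np.float64(0.608), np.float64(0.226), np.float64(0.016)), (np.float64(0.617), np.float64(0.225), np.float64(0.014))]
330 [(np.fl
[... 931 characters left out ...]
(0.174), np.float64(-0.001)), (np.float64(0.469), np.float64(0.011), np.float64(0.098)), (np.float64(0.473), np.float64(0.006), np.float64(0.099))]
390 [(np.float64(0.558), np.float64(0.161), np.float64(-0.002)), (np.float64(0.465), np.float64(0.004), np.float64(0.095)), (np.float64(0.467), np.float64(-0.004), np.float64(0.098))]
400 [(np.float64(0.549), np.float64(0.147), np.float64(-0.002)), (np.float64(0.555), np.float64(0.143), np.float64(-0.001)), (np.float64(0.461), np.float64(-0.012), np.float64(0.097))]
410 [(np.float64(0.54), np.float64(0.134), np.float64(-0.001)), (np.float64(0.548), np.float64(0.131), np.float64(-0.002)), (np.float64(0.553), np.float64(0.126), np.float64(-0.001))]
```

The shut tips are at TCP + 25 mm (0.152), and the bar is right below at z≈0.098 (top surface 0.100). I'll press down along the bar's arc, up to θ≈0.2 first.

Call:
{"api": "drive_tool", "payload": {"deltas": [-0.1,0,2,0,-0.1,0,4,0,-0.1,0,4.9,0,-0.3,0,5.2,0,-0.5,0,5.4,0,-0.7,0,5.6,0,-0.9,0,5.8,0,-1.1,0,6,0,-1.1,0,6,0]}}

```text
t: 17.1
tcp_pos: [0.463, 0.0233, 0.0672]
tool_rot: [0.99, -0.144, -0.006, 0.002]
force: [0.4, -0.7, -0.5]
finger_gap: -0.003
```

```bash
python3 - <<'E'
from h import *
from station import manip
s=manip.sense()
a=np.radians(-16.9); X=np.array([np.cos(a),np.sin(a)])
C=np.array([.5785,-.0114])
f=lambda x,z:[*(C+X*x),z]
todelta(s,f(-.107-.003,.075),-16.9)
d=manip.snapshot("side"); cv2.imwrite("pics/side11.png",cv2.resize(d["frame"][110:280,190:390,::-1],None,fx=3.5,fy=3.5,interpolation=2)); np.savez("side11.npz",**d)
E
```

```text
t 17.1 tcp [0.463  0.0233 0.0672] xang -16.59 delta cm [ 1.05 -0.03 -0.79] turn 0.3 q6 96.1 F [ 0.4 -0.7 -0.5] M [-0.    0.01  0.07] gap -0.003
```

View pics/side11.png

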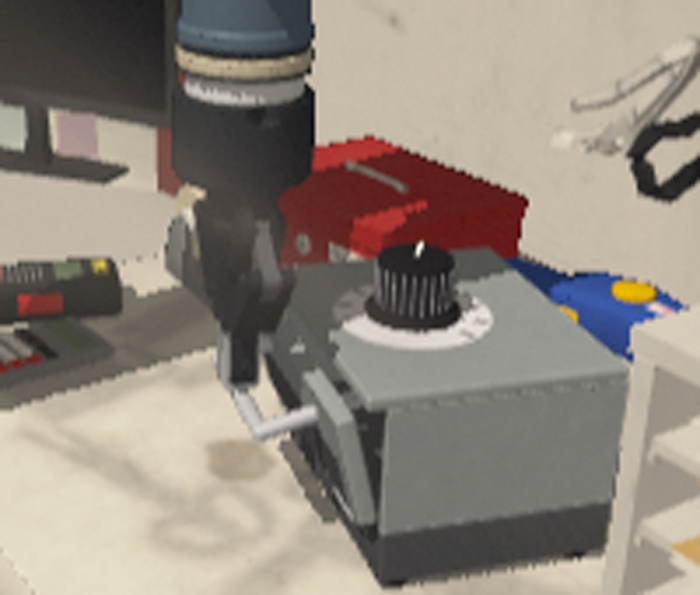

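The door is unlocked and already tipped to about 0.2 rad with almost no force. I'll carry on to about 0.65 rad, then lift away.

Call:
{"api": "drive_tool", "payload": {"deltas": [-0.4,0,0.4,0,-0.8,0,0.8,0,-1.1,0,1.3,0,-1.4,0,1.8,0,-1.6,0,2.3,0,-1.7,0,2.5,0,-2.2,0,2.5,0,-2.2,0,0,0,-2.2,0,-4,0,-2.2,0,-8,0,-2.2,0,-11,0]}}

```text
t: 18.25
tcp_pos: [0.4443, 0.0295, 0.1796]
tool_rot: [0.99, -0.144, -0.004, 0.002]
force: [1.4, 0.9, -1.2]
finger_gap: 0.0
```

Call:
{"api": "drive_tool", "payload": {"deltas": [0,0,-2,0,0,0,-2,0,0,0,-2,0,0,0,-2,0,0,0,-2,0,0,0,-2,0,0,0,-2,0,0,0,-2,0,0,0,-2,0,0,0,-2,0,0,0,-2,0,0,0,-2,0]}}

```text
t: 19.45
tcp_pos: [0.4445, 0.0296, 0.1996]
tool_rot: [0.99, -0.144, -0.004, 0.002]
force: [-0.2, 0.2, 0.5]
finger_gap: 0.001
```

```bash
python3 - <<'E'
from h import *
from station import manip
s=manip.sense(); todelta(s,[.46,.02,.2])
d=manip.snapshot("side"); cv2.imwrite("pics/side12.png",cv2.resize(d["frame"][110:280,190:390,::-1],None,fx=3.5,fy=3.5,interpolation=2)); np.savez("side12.npz",**d)
E
```

```text
t 19.45 tcp [0.4445 0.0296 0.1996] xang -16.59 delta cm [ 1.76  0.48 -0.05] turn None q6 96.3 F [-0.2  0.2  0.5] M [ 0.02  0.02 -0.06] gap 0.001
```

View pics/side12.png

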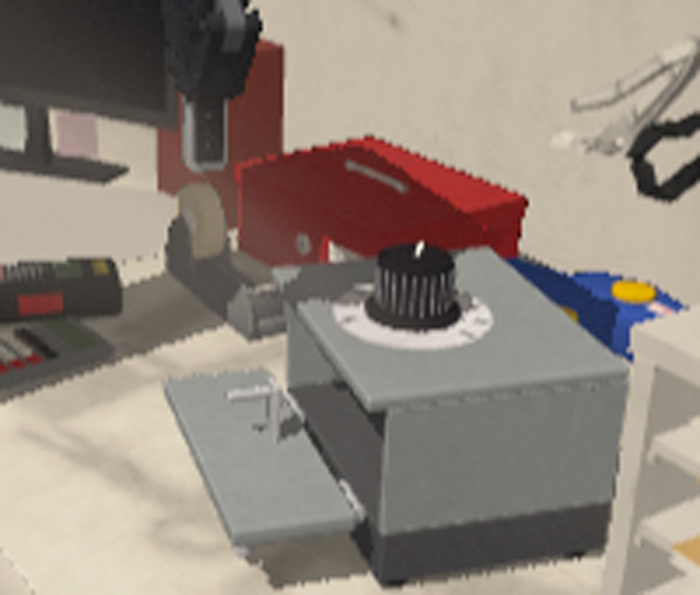

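The door is down. I'll wait another second, then check that it is level and that the calculator and dial are as they should be.

Call:
{"api": "drive_tool", "payload": {"deltas": [0,0,-3,0,0,0,-3,0,0,0,-3,0,0,0,-3,0,0,0,-3,0,0,0,-3,0,0,0,-3,0,0,0,-3,0,0,0,-3,0,0,0,-3,0,0,0,-3,0,0,0,-3,0]}}

```text
t: 20.7
tcp_pos: [0.4447, 0.0297, 0.2296]
tool_rot: [0.99, -0.144, -0.004, 0.002]
force: [0.3, -0.2, -0.0]
finger_gap: -0.001
```

```bash
python3 - <<'E'
from h import *
from station import manip
d=manip.snapshot("side"); P=pts(d)
a=np.radians(-16.9); c,s_=np.cos(a),np.sin(a); Q=P-np.array([.5785,-.0114,0])
x=Q[...,0]*c+Q[...,1]*s_; y=-Q[...,0]*s_+Q[...,1]*c
m=(x>-.143)&(x<-.095)&(y>-.08)&(y<-.03)&(P[...,2]>.02)
A=np.c_[x[m],y[m],np.ones(m.sum())]; k=np.linalg.lstsq(A,P[m][:,2],rcond=None)[0]
print("door plane slope x,y:",k[:2].round(3),"z",P[m][:,2].mean().round(4),"n",m.sum(),"xmin",x[(P[...,2]>.035)&(P[...,2]<.065)&(abs(y)<.085)&(x>-.2)].min())
t=manip.snapshot("top"); t0=np.load("top0.npz")
df=cv2.absdiff(t["frame"],t0["frame"])[195:268,140:190]; print("calc diff",df.mean())
g=[cv2.cvtColor(z[190:275,135:195],cv2.COLOR_RGB2GRAY).astype(np.float32) for z in (t["frame"],t0["frame"])]
print(cv2.phaseCorrelate(*g))
cv2.imwrite("pics/top13.png",t["frame"][:,:,::-1]); print(manip.sense()["t"],manip.sense()["force"].round(1))
E
```

```text
door plane slope x,y: [-5.125  7.34 ] z 0.3308 n 1675 xmin -0.14725972855658326
calc diff 25.58703196347032
((-0.09437510809258143, 0.2616292725964229), 0.6586206792902063)
20.8 [ 0.1 -0.1  0.6]
```

View pics/top13.png

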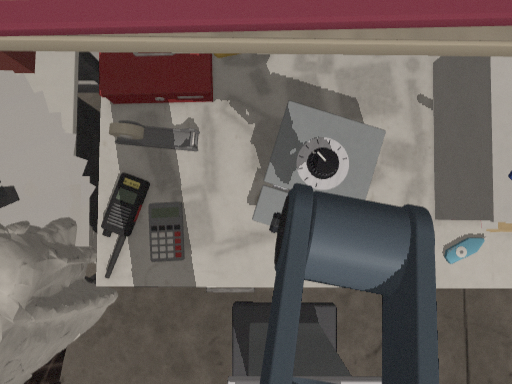

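The calculator is unmoved (0.3 px; the brightness difference is the arm's shadow). The plane fit picked up arm pixels, so I'll repeat it with a height limit before handing in.

```bash
python3 - <<'E'
from h import *
from station import manip
d=manip.snapshot("side"); P=pts(d)
a=np.radians(-16.9); c,s_=np.cos(a),np.sin(a); Q=P-np.array([.5785,-.0114,0])
x=Q[...,0]*c+Q[...,1]*s_; y=-Q[...,0]*s_+Q[...,1]*c
m=(x>-.143)&(x<-.095)&(y>-.08)&(y<-.03)&(abs(P[...,2]-.055)<.025)
k=np.linalg.lstsq(np.c_[x[m],y[m],np.ones(m.sum())],P[m][:,2],rcond=None)[0]
print(k[:2].round(3),P[m][:,2].mean().round(4),m.sum())
if abs(k[0])<.05: print(manip.sign_off())
E
```

```text
[ 0.002 -0.001] 0.0541 350
the job is handed in; nothing more can be done
None
```

The cabinet is unlocked and its door lies open and level. I handed the job in at about 20.9 s of the 72 s allowed.

- **Dial:** I turned the knob anticlockwise through three clicks until it hit the end stop, where the torque jumped to about 1.8–2.0 N m, under the 2.5 N m slip limit. I let the dial settle there, then turned it 150° (five clicks) clockwise and let go. The pointer moved by the expected amount, within a few degrees.
- **Door:** I pressed the pull bar down along its arc with the shut fingers to about 0.65 rad, then lifted clear and the door sank by itself. The first small push met almost no force, so the bolt was free.
- **Last checks:**
  - The door plane's slope was 0.002, and its inner face was at z = 54 mm, against 55 mm expected.
  - Its front edge was at x = −147 mm, against −146 mm expected.
  - The calculator had moved 0.3 px or less in the top view.
  - The robot was touching nothing.

**What disagreed:**
- The fingertips were about 25 mm higher than the stated tool point implied. The first attempt therefore closed on top of the knob (about 10 N), and I measured the offset and gripped again.
- My first check of the door's level picked up arm pixels and was invalid. I repeated it with a height limit, and those are the door figures above.

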